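# Dial the calibrator to step six and probe its contacts

### The arm

A 7-joint arm with a two-finger parallel gripper is mounted at the origin on a cart in front of the work surface, level with it; the furniture and walls round the work are solid. World frame = base frame: x ahead of the robot, y to its left, z up, the work surface at z = 0. Lengths are in m, angles in rad, forces in N, time in s.
With the tool pointing down it reaches from about 0.4 to 0.925 m from the base axis. Payload 5.6 kg.
Tool frame: the origin (TCP) lies between the finger pads; the fingertips stand 22 mm ahead of it and the grasp point (between the pads) lies 3 mm ahead of it; z points along the fingers, y is the line along which they close (so a half turn about z gives the same grasp; the last joint's range is limited). The gripper opens to 85 mm and grips with 20 to 120 N. Pads are 22 mm wide; open, the fingers measure 114 mm over their backs; the gripper's body (76 mm by 85 mm) begins 54 mm behind the grasp point. The pads swing forward as they close: fully open they stand 13 mm farther back than shut.
Start: joints at [-1.295, 0.468, -0.012, 1.603, 0.006, 1.071, -0.056], TCP at [0.204, 0.617, 0.253] pointing down, gripper open.
Joint ranges: [-2.53, 2.53], [-0.31, 2.02], [-1.57, 1.55], [0.28, 2.44], [-1.29, 4.43], [0.15, 1.84], [-2.92, 2.92]. Speed limits (rad/s): [2.57, 2.57, 3.14, 3.14, 3.14, 3.14, 3.14].

### API

Orientations are given as a unit quaternion [w, x, y, z].
In Python, from cell import ctrl gives the robot as it stands.
- The arm moves only by the tool arm_command, never from a script. Its argument "increments" is one flat list of numbers, 6 for each row, row after row: the shift along the tool's x, y, z in cm, then the turn, a rotation vector about the tool's x, y, z in rad. A call has 1 to 20 rows; each row shifts and turns the commanded pose from where the row before left it, along the tool's axes as they then stand; what a row does not reach is not made up. A row lasts 1/10 s, in which the tool goes at most 50 mm and 8.59 degrees, less where a joint would pass 70% of its speed; a pose out of reach is approached as far as the arm can. A call is refused whole if a number of a shift passes 5 or a number of a turn 0.15, either way. A call with a gripper value outside its range is refused whole. "fingers" is the finger opening in cm, from 0 to 8.54, set as the call begins (left out, the last holds). The fingers move at their own pace and stop on an object; "squeeze" is the grip in N (left out, the last holds). Time passes only in rows, so rows that do not move let the fingers close. It gives the time, the measured TCP pose, the force, the opening and the grip force at its end, in the units of the state.
- ctrl.get_obs(): the state, without advancing time (a new reading comes with each control period).
- ctrl.snapshot(name): name is "scene" or "side" or "wrist"; returns a dict with "img" (480x640x3 uint8, red, green, blue), "fx", "fy", "cx", "cy" (pixels), "rvec" (rotation vector, rad) and "tvec" (3), from world to camera coordinates, as OpenCV has them. Camera axes: x right, y down, z forward; pixel columns grow to the right and rows downward; lengths in m; the calibration is good to about 2 mm. A picture is of the moment at which its call begins. There is no depth.
- ctrl.job_done(): hands the job in; it is judged then, once.
Trained networks look in a picture, given as the dict that the camera call returned (one of the last four; its "shot" number tells which), for a name from the list of things; names that differ only in an ending like _2 or _b are one class to them, and where a whole thing is asked for, a point or a joint stands for the part that bears it (a point fixed in the world has none). Each returns a list of dicts, best first, with "score" (0 to 1); they miss things now and then, are a little off and sometimes report something else, mostly with a low value. They report only what shows in the picture. A call takes as long as a camera call.
- ctrl.search_frame(picture, query): "rect" ([left, top, width, height] in pixels, round what is visible of it).
- ctrl.mark_of(picture, query): "centre" ([row, column] in pixels: a listed point, or the origin of a listed thing).
The state is a dict: "time": time; "joint_pos": joint angles; "qvel": joint speeds; "tau": joint torques, N m; "eef_pos": TCP position; "tool_rot": TCP orientation; "contact_force": force on the tool from outside, world axes, zero at the start; "wrist_torque": the same for the moment, N m; "width": opening from 0.0 (shut) to 1.0 (fully open); "grasp_force": force on a finger pad.
Only numpy, scipy, OpenCV 4.12 (cv2) and the standard library are available. Lean on these libraries where they do the work, as an engineer would, in place of code of your own. Each camera call takes 0.05 s, during which the arm holds its last target. There are 200 camera calls.

### The job

Turn the calibrator's dial clockwise, click by click, to step six, counting from the long tick as zero, and do not run past six. Then take the bent test probe and press its tip down on the round sprung stud and after that on the square one, so that each gives by at least 3 mm, and lay the probe back on its rest with the bent end at the end where it was. Leave the dial at six and do not shift or tip the glassware, the bottle or the blue case.

Things in the scene. Friction and masses are not known exactly. Their poses are not given: they have to be found in the camera images.
- calibrator: Grey instrument box, 180 (x) x 160 (y) x 45 mm high, fixed to the bench; origin at the centre of its underside, +x to its back, +y to its left. A black dial, 116 mm across, lies flat on it with two brass studs in front of the dial. Its back is turned away from the robot.
- dial_axis (a point): Point on the dial's vertical axis (box x = 25, y = 0) at its top face, 63 mm above the bench. Ten raised white ticks stand on the box round the dial, one per step, 30 degrees apart. The long broad one is step 0, front left: 135 degrees counter-clockwise from the box's +x seen from above; the others follow clockwise by left, back and right to step 9, front right.
- dial_post (a point): Point on the axis of the upright aluminium finger post on the dial, 85 mm above the bench. Post: 18 mm diameter, axis 42 mm from the dial's axis, from z = 63 to 107 mm. It stands towards the tick of the step that is set (white line through its foot). It can be pushed round from behind with closed fingers, or pinched.
- dial (a joint): Angle of the dial, rad: 0 at step 0, growing clockwise seen from above, 0.5236 per step (click), so step 6 is 3.14. Pushing the post out of a step takes 5 to 8 N; past half way the dial snaps on to the next step by itself, ahead of the finger, and it settles in a step when let go. It starts in one of steps 0 to 4; hard stops just outside 0 and 9.
- stud_round_top (a point): Centre of the top of the round brass stud, 28 mm diameter, 61 mm above the bench at box x = -65, y = +45 mm. It is spring-loaded and sinks up to 8 mm: 1 N to start, 5 N fully down.
- stud_square_top (a point): Centre of the top of the square brass stud, 26 x 26 mm, 61 mm above the bench at box x = -65, y = -45 mm; sprung like the round one.
- stud_round (a joint): How far the round stud is pressed down, in m (0 up, 0.008 fully down).
- stud_square (a joint): How far the square stud is pressed down, in m (0 up, 0.008 fully down).
- probe: Test probe, loose, about 80 g: a straight black handle 130 x 14 x 14 mm along x, origin at its centre, then a steel shank 7 mm thick that runs on to x = 105 mm and bends down (-z) to the tip. At the start it lies level on the rest, handle axis 62 mm above the bench; grip it across the handle at its centre.
- probe_tip (a point): Tip of the probe, at x = 105, y = 0, z = -45.5 mm in the probe's frame.
- rest: Grey probe rest, fixed, left or right of the calibrator; origin at the centre of its underside. Base 130 x 60 x 8 mm; two forks, 8 mm thick, at x = -50 and +50 mm, with flat saddles 30 mm wide at z = 55 mm between 8 mm prongs that end at 72 mm. The probe lies along the rest's x, centred between the forks, bent end to +x.
- cylinder_250: Tall glass measuring cylinder, loose, 70 mm foot, 40 mm barrel, 318 mm high; origin at the centre of its underside. Bystander behind the calibrator.
- bottle_amber: Amber reagent bottle with black cap, loose, 68 mm diameter, 139 mm high; origin under its centre. Bystander behind the calibrator.
- beaker_100: Glass beaker, loose, 57 x 64 mm, 72 mm high; origin under its centre. Bystander behind the calibrator.
- weight_case: Blue weight case, loose, 73 (x) x 130 (y) x 48 mm high; origin under its centre. Bystander on the side of the calibrator without the rest.

How it is judged:
On the way, in this order (a step that is already met when the one before it is completed fails the run):
1. the dial rests at step six (value of joint dial between 3.0216 and 3.2616 rad and velocity of joint dial between -0.1 and 0.1 rad/s), for 0.3 s.
2. the probe's tip presses the round stud down by 2 mm or more, the dial at six (value of joint stud_round above 0.002 m and distance between probe_tip and stud_round_top below 0.015 m and value of joint dial between 3.0216 and 3.2616 rad), for 0.1 s.
3. the probe's tip presses the square stud down by 2 mm or more, the dial at six (value of joint stud_square above 0.002 m and distance between probe_tip and stud_square_top below 0.015 m and value of joint dial between 3.0216 and 3.2616 rad), for 0.1 s.
At the end, for the whole second after the job is handed in: The dial rests at step six (3.14 rad within 0.12), both studs are up again, and the probe lies still in both forks of its rest, level, its centre within 30 mm of the rest's middle along it and 14 mm across, bent end to the rest's +x (value of joint dial between 3.0216 and 3.2616 rad and z of probe in the frame of rest between 0.057 and 0.068 m and x of probe in the frame of rest between -0.03 and 0.03 m and y of probe in the frame of rest between -0.014 and 0.014 m and x of probe_tip in the frame of rest above 0.06 m and angle between probe's own z axis and vertical below 0.2 rad and linear speed of probe below 0.02 m/s and value of joint each of stud_round, stud_square below 0.002 m); the robot touches nothing.
It fails at once if the dial is turned past step six, over the ridge to seven (value of joint dial above 3.45576 rad).
It fails at once if a bystander is shifted by more than 20 mm or tipped (distance of any of cylinder_250, bottle_amber, beaker_100, weight_case from where it was at the start of the episode above 0.02 m or angle between any of cylinder_250, bottle_amber, beaker_100, weight_case's own z axis and vertical above 0.3 rad).
It also fails if it takes over 69 s, if anything falls off the work surface, if the arm or the gripper's body presses on something with over 40 N, if the wrist force passes 120 N, or if a joint passes its speed limit or range.

## Working session

There is one attempt and no reset: what is moved stays moved. The work goes in short steps, Python scripts to look and compute and a tool call to move; the robot and the scene stay as the last step left them, time stands still between calls to the robot, and variables do not carry over. Pictures are saved under pics/ and viewed, at most 12 in all, crops included, and the job is handed in when it is done.

Besides the shell and the picture viewer there is one more tool, called after "Call:" as name(argument=value, ...) on one line, values as JSON. arm_command: Moves the arm, as the interface text tells. Its arguments: {"type":"object","properties":{"increments":{"type":"array","items":{"type":"number"}},"fingers":{"type":"number"},"squeeze":{"type":"number"}},"required":["increments"]}

```bash
mkdir -p pics; ls; cat > h.py <<'E'
import numpy as np, cv2
from scipy.spatial.transform import Rotation as R
from cell import ctrl
def cam(s):
    Rm=cv2.Rodrigues(np.array(s['rvec'],float))[0]; t=np.array(s['tvec'],float).ravel()
    return Rm,t
def ray(s,rc,z):
    Rm,t=cam(s); r,c=rc
    d=Rm.T@np.array([(c-s['cx'])/s['fx'],(r-s['cy'])/s['fy'],1.]); o=-Rm.T@t
    return o+d*(z-o[2])/d[2]
def proj(s,p):
    Rm,t=cam(s); q=Rm@np.array(p,float)+t
    return np.array([s['fy']*q[1]/q[2]+s['cy'], s['fx']*q[0]/q[2]+s['cx']])
def save(s,n): cv2.imwrite('pics/'+n+'.png',s['img'][:,:,::-1])
E
python3 - <<'E'
from h import *
o=ctrl.get_obs(); print({k:np.round(v,3) for k,v in o.items()})
Z=dict(calibrator=0,dial_axis=.063,dial_post=.085,stud_round_top=.061,stud_square_top=.061,probe=.062,probe_tip=.0165,rest=0,cylinder_250=0,bottle_amber=0,beaker_100=0,weight_case=0)
for n in ('scene','side'):
    s=ctrl.snapshot(n); save(s,n+'0')
    for k,z in Z.items():
        for d in ctrl.mark_of(s,k)[:2]:
            print(n,k,round(d['score'],2),np.round(d['centre']),np.round(ray(s,d['centre'],z),3))
E
```

```text
pics
{'time': np.float64(0.0), 'joint_pos': array([-1.295,  0.468, -0.012,  1.604,  0.006,  1.071, -0.056]), 'qvel': array([ 0.001,  0.001, -0.   , -0.001,  0.   , -0.001, -0.   ]), 'tau': array([ 0.000e+00, -5.324e+01,  2.200e-02, -2.513e+01,  1.100e-02,
        8.000e-03,  0.000e+00]), 'eef_pos': array([0.204, 0.617, 0.252]), 'tool_rot': array([-0.   ,  0.159,  0.987, -0.001]), 'contact_force': array([ 0.074,  0.035, -0.459]), 'wrist_torque': array([0.019, 0.036, 0.017]), 'grasp_force': np.float64(0.0), 'width': np.float64(1.001)}
scene calibrator 0.93 [309. 318.] [ 0.514 -0.117  0.   ]
scene dial_axis 0.77 [285. 327.] [ 0.534 -0.12   0.063]
scene dial_post 0.67 [260. 312.] [ 0.538 -0.07   0.085]
scene stud_round_top 0.63 [281. 327.] [ 0.54  -0.112  0.061]
scene stud_round_top 0.59 [304. 273.] [ 0.431 -0.093  0.061]
scene stud_square_top 0.7 [326. 315.] [ 0.462 -0.175  0.061]
scene probe 0.95 [359. 423.] [ 0.562 -0.336  0.062]
scene probe_tip 0.64 [339. 461.] [ 0.671 -0.335  0.016]
scene rest 0.81 [368. 417.] [ 0.574 -0.323  0.   ]
scene cylinder_250 0.96 [245. 319.] [0.62  0.014 0
[... 418 characters left out ...]
 [263. 314.] [ 0.534 -0.062  0.085]
side stud_round_top 0.61 [291. 274.] [ 0.431 -0.097  0.061]
side stud_square_top 0.51 [311. 301.] [ 0.468 -0.174  0.061]
side stud_square_top 0.19 [260. 259.] [0.429 0.016 0.061]
side probe 0.66 [355. 381.] [ 0.573 -0.333  0.062]
side probe 0.6 [262. 341.] [ 0.603 -0.051  0.062]
side probe_tip 0.61 [360. 428.] [ 0.676 -0.339  0.016]
side rest 0.66 [309. 311.] [ 0.51  -0.114  0.   ]
side cylinder_250 0.66 [261. 342.] [0.637 0.021 0.   ]
side bottle_amber 0.89 [313. 397.] [ 0.686 -0.187  0.   ]
side beaker_100 0.77 [284. 369.] [ 0.667 -0.079  0.   ]
side weight_case 0.73 [354. 384.] [ 0.609 -0.286 -0.   ]
side weight_case 0.59 [260. 258.] [0.442 0.087 0.   ]
```

View pics/scene0.png

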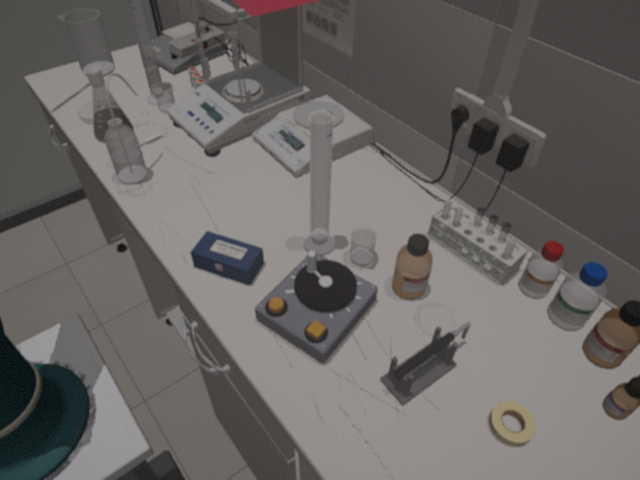

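```bash
python3 - <<'E'
import cv2
im=cv2.imread('pics/side0.png')[220:400,220:480]
cv2.imwrite('pics/side0c.png',cv2.resize(im,(780,540),interpolation=cv2.INTER_CUBIC))
E
```

```text
(no output)
```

View pics/side0c.png

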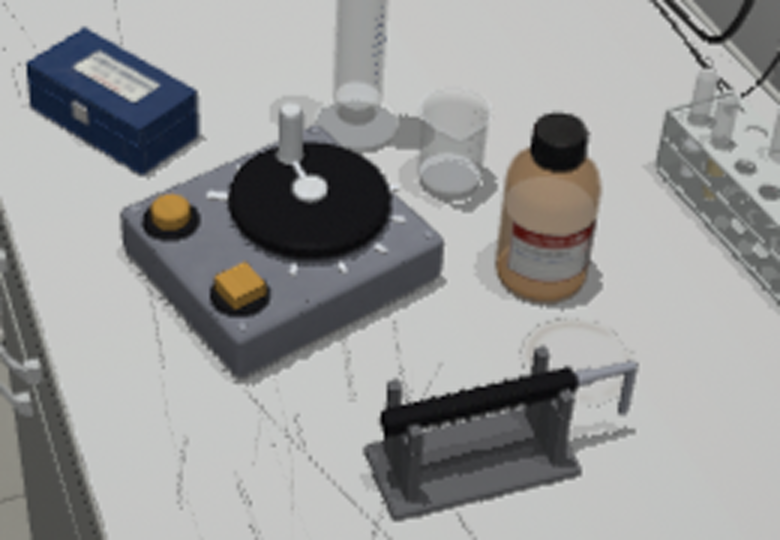

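The overview shows the calibrator at about (col 318, row 300) with the post at (312, 262), towards the cylinder. The probe rests on the right at (423, 359) with its bent end away from the robot, and the blue case is at (229, 258). Next I'll bring the wrist camera over the calibrator.

```bash
cat >> h.py <<'E'
def rows(wps, psi0=None, p0=None, nd=1):
    """wps: list of (x,y,z,psi,n); psi = world angle of tool y axis; tool down. prints rounded rows, simulated end"""
    o=ctrl.get_obs(); w,x,y,z=o['tool_rot']; Rt=R.from_quat([x,y,z,w]).as_matrix()
    p=np.array(o['eef_pos']) if p0 is None else np.array(p0,float)
    psi=np.arctan2(Rt[1,1],Rt[0,1]) if psi0 is None else psi0
    out=[]
    for X,Y,Z,ps,n in wps:
        for i in range(n):
            k=n-i; tgt=p+(np.array([X,Y,Z])-p)/k; dpsi=(ps-psi)/k
            ty=np.array([np.cos(psi),np.sin(psi),0]); tz=np.array([0,0,-1]); tx=np.cross(ty,tz)
            M=np.c_[tx,ty,tz]
            inc=np.round(M.T@(tgt-p)*100,nd)+0.; dr=np.round(-dpsi,2)+0.
            out.append(list(inc)+[0,0,dr]); p=p+M@inc/100; psi-=dr
    print('rows',len(out),'end',np.round(p,4),round(psi,4)); print(', '.join(','.join('%g'%v for v in r) for r in out))
E
python3 - <<'E'
from h import *
s=ctrl.snapshot('wrist'); o=ctrl.get_obs(); Rm,t=cam(s); c=-Rm.T@t
w,x,y,z=o['tool_rot']; Rt=R.from_quat([x,y,z,w]).as_matrix()
print('cam in tool',np.round(Rt.T@(c-o['eef_pos']),3)); print('cam axes in tool',np.round(Rt.T@Rm.T,2)); print(s['fx'])
r=0.46
wps=[(.2,.6,.3,1.25,1)]
N=11
for i in range(1,N+1):
    a=1.25+(-.25-1.25)*i/N; rr=max(.62-.16*i/3,.44); wps.append((rr*np.cos(a),rr*np.sin(a),.33,a,1))
rows(wps)
E
```

```text
cam in tool [ 0.071  0.    -0.12 ]
cam axes in tool [[-0.   -0.96 -0.28]
 [ 1.   -0.   -0.  ]
 [ 0.   -0.28  0.96]]
407.7092344247647
rows 12 end [ 0.4263 -0.1093  0.3303] -0.2481
-0.2,-1.8,-4.7,0,0,0, -7.6,-7.1,-3,0,0,0.14, -7,-5.8,0,0,0,0.13, -6.2,-5.8,0,0,0,0.14, -6,-2.4,0,0,0,0.14, -6,-0.4,0,0,0,0.13, -5.9,-0.4,0,0,0,0.14, -6,-0.4,0,0,0,0.14, -6,-0.4,0,0,0,0.13, -6,-0.4,0,0,0,0.14, -6,-0.4,0,0,0,0.14, -6,-0.4,0,0,0,0.13
```

```bash
python3 - <<'E'
from h import *
wps=[(.2,.6,.3,1.25,1)]
N=16
for i in range(1,N+1):
    a=1.25+(-.25-1.25)*i/N; rr=max(.63-.19*i/6,.44); wps.append((rr*np.cos(a),rr*np.sin(a),min(.3+.01*i,.34),a,1))
rows(wps)
E
```

```text
rows 17 end [ 0.4262 -0.109   0.3403] -0.2481
-0.2,-1.8,-4.7,0,0,0, -5.5,-3.6,-1,0,0,0.1, -5.3,-3.4,-1,0,0,0.09, -5.1,-3.4,-1,0,0,0.09, -4.7,-3.4,-1,0,0,0.1, -4.4,-3.4,0,0,0,0.09, -4.1,-3.4,0,0,0,0.09, -4.1,-0.2,0,0,0,0.1, -4.1,-0.2,0,0,0,0.09, -4.1,-0.2,0,0,0,0.1, -4.2,-0.1,0,0,0,0.09, -4.1,-0.2,0,0,0,0.09, -4.1,-0.2,0,0,0,0.1, -4.1,-0.2,0,0,0,0.09, -4.1,-0.2,0,0,0,0.09, -4.2,-0.2,0,0,0,0.1, -4.1,-0.2,0,0,0,0.09
```

Call:
arm_command(increments=[-0.2,-1.8,-4.7,0,0,0,-5,-3.4,-1,0,0,0.09,-5,-3.4,-1,0,0,0.09,-5,-3.4,-1,0,0,0.09,-4.7,-3.4,-1,0,0,0.1,-4.4,-3.4,0,0,0,0.09,-4.1,-3.4,0,0,0,0.09,-4.1,-0.2,0,0,0,0.1,-4.1,-0.2,0,0,0,0.09,-4.1,-0.2,0,0,0,0.1,-4.2,-0.1,0,0,0,0.09,-4.1,-0.2,0,0,0,0.09,-4.1,-0.2,0,0,0,0.1,-4.1,-0.2,0,0,0,0.09,-4.1,-0.2,0,0,0,0.09,-4.2,-0.2,0,0,0,0.1,-4.1,-0.2,0,0,0,0.09,-0.5,0,0,0,0,0.01,0,0,0,0,0,0])

```text
time: 3.25
eef_pos: [0.4013, -0.0625, 0.3332]
tool_rot: [-0.0, 0.79, 0.613, 0.001]
contact_force: [0.4, 0.6, 0.8]
width: 1.003
grasp_force: 0.0
```

```bash
python3 - <<'E'
from h import *
Z=dict(calibrator=0,dial_axis=.063,dial_post=.085,stud_round_top=.061,stud_square_top=.061,probe=.062,probe_tip=.0165,rest=0,cylinder_250=0,bottle_amber=0,beaker_100=0,weight_case=0)
s=ctrl.snapshot('wrist'); save(s,'wrist1')
for k,z in Z.items():
    for d in ctrl.mark_of(s,k)[:2]:
        print(k,round(d['score'],2),np.round(d['centre']),np.round(ray(s,d['centre'],z),3))
E
```

```text
calibrator 0.57 [214. 421.] [ 0.515 -0.119  0.   ]
dial_axis 0.6 [214. 461.] [ 0.54  -0.111  0.063]
dial_post 0.8 [176. 461.] [ 0.538 -0.07   0.085]
dial_post 0.37 [353. 585.] [ 0.634 -0.28   0.085]
stud_round_top 0.93 [218. 357.] [ 0.44  -0.09   0.061]
stud_square_top 0.69 [291. 398.] [ 0.465 -0.176  0.061]
stud_square_top 0.31 [ 35. 312.] [0.438 0.079 0.061]
probe_tip 0.57 [353. 585.] [ 0.674 -0.333  0.017]
rest 0.82 [359. 495.] [ 0.572 -0.326 -0.   ]
rest 0.21 [139. 554.] [ 0.669 -0.072  0.   ]
cylinder_250 0.62 [ 62. 505.] [0.627 0.017 0.   ]
cylinder_250 0.34 [218. 357.] [ 0.443 -0.105  0.   ]
bottle_amber 0.69 [230. 588.] [ 0.697 -0.185  0.   ]
beaker_100 0.8 [139. 556.] [ 0.67  -0.073  0.   ]
beaker_100 0.41 [ 41. 313.] [0.44  0.085 0.   ]
weight_case 0.69 [ 41. 314.] [0.441 0.085 0.   ]
```

View pics/wrist1.png

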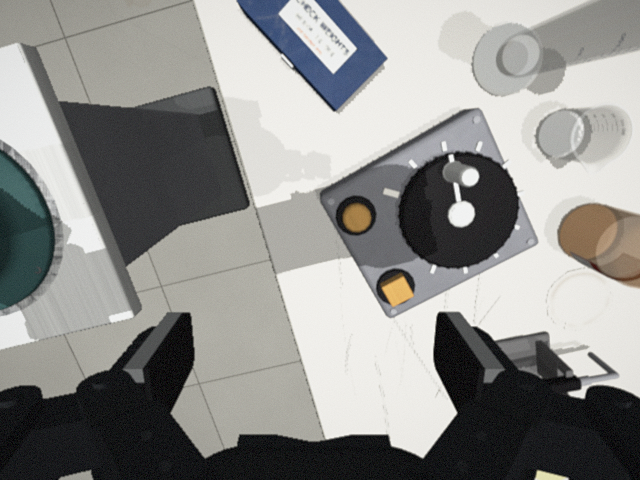

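The wrist view shows the box corners (col,row) at (321,191), (477,109), (537,241), (391,318). The dial hub is at (461,214), the post top at (469,176) and the long tick at (391,192).

```bash
python3 - <<'E'
from h import *
s=ctrl.snapshot('wrist')
c=[(191,321),(109,477),(241,537),(318,391)]  # FL, BL, BR, FR
b=np.array([(-90,80),(90,80),(90,-80),(-90,-80)])/1e3
w=np.array([ray(s,q,.045)[:2] for q in c]); print(np.round(w,4))
m=w.mean(0); H=(b).T@(w-m); yaw=np.arctan2(H[0,1]-H[1,0],H[0,0]+H[1,1]); print('ctr',m,'yaw',np.degrees(yaw))
Rz=np.array([[np.cos(yaw),-np.sin(yaw)],[np.sin(yaw),np.cos(yaw)]]); print('resid',np.round(w-m-b@Rz.T,4))
ax=m+Rz@[.025,0]; print('axis',ax,'studs',m+Rz@[-.065,.045],m+Rz@[-.065,-.045], 'hub', ray(s,(214,461),.066)[:2])
for n,p in (('posttop',ray(s,(176,469),.107)),('postfoot',ray(s,(168,452),.063)),('net',ray(s,(176,461),.085))):
    d=p[:2]-ax; print(n,np.round(p,4),np.hypot(*d),np.degrees(np.arctan2(d[1],d[0])-yaw))
print('tick',np.degrees(np.arctan2(*((ray(s,(192,391),.047)[:2]-ax)[::-1]))-yaw))
for k in range(7):
    a=yaw+np.radians(135-30*k); print(k,np.round(ax+.042*np.array([np.cos(a),np.sin(a)]),4),np.round(proj(s,[*(ax+.068*np.array([np.cos(a),np.sin(a)])),.047])),np.round(proj(s,[*(ax+.042*np.array([np.cos(a),np.sin(a)])),.107])))
im=s['img'][90:330,310:550,::-1]; cv2.imwrite('pics/w1c.png',cv2.resize(im,(600,600),interpolation=cv2.INTER_CUBIC))
E
```

```text
[[ 0.4118 -0.0569]
 [ 0.5746 -0.0174]
 [ 0.6174 -0.1631]
 [ 0.4527 -0.2124]]
ctr [ 0.51412774 -0.11244662] yaw 15.335155474968161
resid [[ 0.0057  0.0022]
 [-0.0052 -0.0059]
 [-0.0047  0.0027]
 [ 0.0043  0.001 ]]
axis [ 0.53823762 -0.105835  ] studs [ 0.43954112 -0.08623905] [ 0.46334296 -0.17303463] hub [ 0.53838773 -0.1087047 ]
posttop [ 0.5372 -0.0655  0.107 ] 0.04038042834549484 76.11750406561208
postfoot [ 0.5376 -0.0633  0.063 ] 0.04249339113590386 75.54613776289878
net [ 0.5377 -0.0684  0.085 ] 0.03747474837656091 75.48678974196609
tick 136.79674322703025
0 [ 0.5017 -0.085 ] [190. 390.] [208. 431.]
1 [ 0.517  -0.0696] [159. 410.] [187. 446.]
2 [ 0.538  -0.0638] [140. 443.] [174. 470.]
3 [ 0.559  -0.0693] [141. 479.] [174. 495.]
4 [ 0.5745 -0.0846] [159. 508.] [187. 516.]
5 [ 0.5802 -0.1056] [190. 521.] [209. 525.]
6 [ 0.5747 -0.1266] [225. 516.] [233. 521.]
```

View pics/w1c.png

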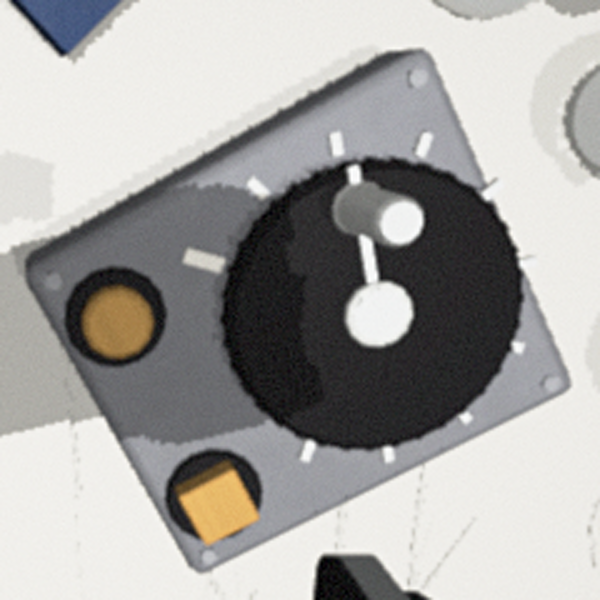

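Post line and measured angle (75.5° in the box frame) agree with tick 2, so step 2 is set. I'll refine the dial axis from the ticks and also measure the probe.

```bash
python3 - <<'E'
from h import *
from scipy.optimize import least_squares
s=ctrl.snapshot('wrist')
obs=np.array([(260,203),(187,258),(143,336),(143,425),(187,490),(257,531),(347,518),(418,465),(455,389),(451,308)])/2.5+[90,310]
def f(v):
    r=[]
    for k in range(10):
        a=v[2]+np.radians(135-30*k); L=v[3]-(.000 if k else 0)
        r.append(proj(s,[v[0]+L*np.cos(a),v[1]+L*np.sin(a),.047])-obs[k])
    return np.ravel(r)
q=least_squares(f,[.538,-.107,.27,.068],loss='soft_l1'); print(q.x,np.degrees(q.x[2])); print(np.round(q.fun.reshape(-1,2),1))
ax=q.x[:2];yaw=q.x[2];Rz=np.array([[np.cos(yaw),-np.sin(yaw)],[np.sin(yaw),np.cos(yaw)]])
print('studs',ax+Rz@[-.09,.045],ax+Rz@[-.09,-.045])
for k in range(2,7):
    a=yaw+np.radians(135-30*k); print(k,np.round(ax+.042*np.array([np.cos(a),np.sin(a)]),4))
print(ctrl.get_obs()['joint_pos'])
rows([(.42,-.06,.33,2.36,19),(.538,-.067,.25,2.36,4),(.538,-.067,.15,2.36,3)])
E
```

```text
[ 0.53911281 -0.110973    0.27241384  0.06684066] 15.608163406846968
[[ 0.9  1.7]
 [-0.2 -0.9]
 [-0.6  0. ]
 [-0.5  0. ]
 [ 0.   2.4]
 [ 2.3 -0.9]
 [-0.2 -0.6]
 [-0.9  0. ]
 [-0.3  0.1]
 [ 1.3 -0.1]]
studs [ 0.44032406 -0.09184754] [ 0.46453919 -0.17852872]
2 [ 0.5387 -0.069 ]
3 [ 0.5597 -0.0744]
4 [ 0.5753 -0.0896]
5 [ 0.5811 -0.1105]
6 [ 0.5757 -0.1316]
[-0.58432394 -0.09776586  0.62490681  2.0875727   0.06306257  1.13415824
 -0.23645872]
rows 26 end [ 0.538  -0.0668  0.1499] 2.3619
0,0.1,0,0,0,-0.14, 0,0.1,0,0,0,-0.14, 0,0.1,0,0,0,-0.14, 0,0.1,0,0,0,-0.14, 0,0.1,0,0,0,-0.14, 0,0.1,0,0,0,-0.14, 0,0.1,0,0,0,-0.14, -0.1,0.1,0,0,0,-0.14, -0.1,0.1,0,0,0,-0.14, -0.1,0.1,0,0,0,-0.13, -0.1,0,0,0,0,-0.14, -0.1,0,0,0,0,-0.13, -0.1,0,0,0,0,-0.14, -0.1,0,0,0,0,-0.13, -0.1,0,0.1,0,0,-0.14, -0.1,0,0,0,0,-0.13, -0.1,0,0.1,0,0,-0.14, 0,0,0,0,0,-0.13, -0.1,0,0.1,0,0,-0.14, -1.9,-2.2,2,0,0,0, -2,-2.2,2,0,0,0, -1.9,-2.3,2,0,0,0, -2,-2.2,2,0,0,0, 0,0,3.3,0,0,0, 0,0,3.3,0,0,0, 0,0,3.4,0,0,0
```

Call:
arm_command(increments=[0,0.1,0,0,0,-0.14,0,0.1,0,0,0,-0.14,0,0.1,0,0,0,-0.14,0,0.1,0,0,0,-0.14,0,0.1,0,0,0,-0.14,0,0.1,0,0,0,-0.14,0,0.1,0,0,0,-0.14,-0.1,0.1,0,0,0,-0.14,-0.1,0.1,0,0,0,-0.14,-0.1,0.1,0,0,0,-0.13,-0.1,0,0,0,0,-0.14,-0.1,0,0,0,0,-0.13,-0.1,0,0,0,0,-0.14,-0.1,0,0,0,0,-0.13,-0.1,0,0.1,0,0,-0.14,-0.1,0,0,0,0,-0.13,-0.1,0,0.1,0,0,-0.14,0,0,0,0,0,-0.13,-0.1,0,0.1,0,0,-0.14,0,0,0,0,0,0])

```text
time: 6.0
eef_pos: [0.4199, -0.0596, 0.3299]
tool_rot: [-0.0, -0.386, 0.923, 0.0]
contact_force: [-0.0, -0.6, 0.2]
width: 0.999
grasp_force: 0.0
```

```bash
python3 - <<'E'
from h import *
print(ctrl.get_obs()['joint_pos'])
rows([(.538,-.068,.25,2.36,5),(.538,-.068,.15,2.36,4),(.5385,-.068,.101,2.36,3)])
E
```

```text
[-0.77810267 -0.07087223  0.82455302  2.06616153  0.05765956  1.12425669
  2.3826214 ]
rows 12 end [ 0.538  -0.0681  0.1009] 2.3623
-1.5,-1.8,1.6,0,0,0, -1.6,-1.8,1.6,0,0,0, -1.5,-1.8,1.6,0,0,0, -1.6,-1.8,1.6,0,0,0, -1.5,-1.8,1.6,0,0,0, 0,0,2.5,0,0,0, 0,0,2.5,0,0,0, 0,0,2.5,0,0,0, 0,0,2.5,0,0,0, 0,0,1.6,0,0,0, 0,0,1.6,0,0,0, 0,0,1.7,0,0,0
```

Call:
arm_command(increments=[-1.5,-1.8,1.6,0,0,0,-1.6,-1.8,1.6,0,0,0,-1.5,-1.8,1.6,0,0,0,-1.6,-1.8,1.6,0,0,0,-1.5,-1.8,1.6,0,0,0,0,0,2.5,0,0,0,0,0,2.5,0,0,0,0,0,2.5,0,0,0,0,0,2.5,0,0,0,0,0,0,0,0,0])

```text
time: 7.0
eef_pos: [0.5359, -0.0678, 0.1471]
tool_rot: [-0.003, -0.384, 0.923, 0.001]
contact_force: [0.8, -0.6, -0.8]
width: 1.003
grasp_force: 0.0
```

```bash
python3 - <<'E'
from h import *
o=ctrl.get_obs(); print(o['eef_pos'],o['joint_pos'])
for n in ('wrist','scene','side'):
    s=ctrl.snapshot(n); save(s,n+'2')
    for k,z in (('dial_post',.085),('dial_axis',.063)):
        for d in ctrl.mark_of(s,k)[:1]: print(n,k,round(d['score'],2),np.round(d['centre']),np.round(ray(s,d['centre'],z),4))
    if n=='wrist': print(proj(s,[.5387,-.069,.107]))
E
```

```text
[ 0.53590427 -0.06778667  0.1470822 ] [-0.51020825  0.50811988  0.73577961  1.99092864 -0.46100394  0.82076361
  2.84667183]
wrist dial_post 0.79 [279. 312.] [ 0.5369 -0.0689  0.085 ]
wrist dial_axis 0.69 [213. 254.] [ 0.5385 -0.1092  0.063 ]
[300.10625384 308.40243625]
scene dial_post 0.6 [260. 311.] [ 0.5358 -0.0682  0.085 ]
scene dial_axis 0.77 [281. 326.] [ 0.5374 -0.1119  0.063 ]
side dial_post 0.85 [264. 314.] [ 0.5324 -0.0658  0.085 ]
side dial_axis 0.97 [281. 324.] [ 0.5448 -0.1024  0.063 ]
```

View pics/wrist2.png

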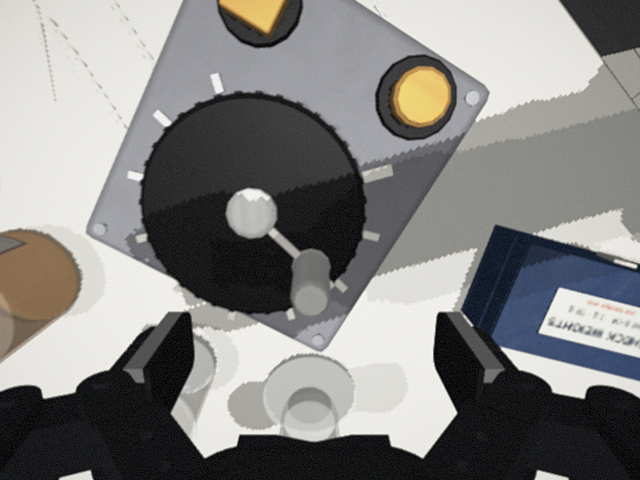

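The post (col 310, row 290) sits midway between the open pads. I'll descend, turning a little away from the joint 7 limit, and pinch.

Call:
arm_command(increments=[-0.1,0,1.5,0,0,0.05,-0.1,0,1.5,0,0,0.05,0,0,1.5,0,0,0.05,0,0,0,0,0,0])

```text
time: 7.85
eef_pos: [0.5384, -0.0664, 0.1037]
tool_rot: [-0.001, -0.315, 0.949, 0.0]
contact_force: [-0.7, -0.5, -0.3]
width: 1.002
grasp_force: 0.0
```

Call:
arm_command(increments=[0,0,0,0,0,0,0,0,0,0,0,0,0,0,0,0,0,0,0,0,0,0,0,0,0,0,0,0,0,0,0,0,0,0,0,0], fingers=0.8, squeeze=25)

```text
time: 8.45
eef_pos: [0.5394, -0.0663, 0.1054]
tool_rot: [0.0, -0.315, 0.949, 0.001]
contact_force: [-2.7, 1.8, 5.6]
width: 0.198
grasp_force: 26.5
```

```bash
python3 - <<'E'
from h import *
o=ctrl.get_obs(); print(o['eef_pos'],o['joint_pos'],o['width']*85,o['grasp_force'],o['contact_force'])
p=np.array(o['eef_pos']); axx=np.array([.539,-.1105]); d=p[:2]-axx
print(np.hypot(*d),np.degrees(np.arctan2(d[1],d[0])))
th0=np.arctan2(d[1],d[0]); th1=th0-np.radians(120); w,x,y,z=o['tool_rot']; Rt=R.from_quat([x,y,z,w]).as_matrix(); psi0=np.arctan2(Rt[1,1],Rt[0,1]); print('psi',psi0)
r0=np.hypot(*d)
N=30; rows([(*(axx+(r0+(.042-r0)*i/N)*np.array([np.cos(th0+(th1-th0)*i/N),np.sin(th0+(th1-th0)*i/N)])),p[2],psi0+(1.05-psi0)*i/N,1) for i in range(1,N+1)],nd=2)
E
```

```text
[ 0.5394444  -0.06628896  0.10541243] [-0.49161864  0.58560042  0.71624477  2.00668908 -0.5610704   0.75356385
  2.77799847] 16.799857453440538 26.45397845422849 [-2.72004679  1.7692504   5.56920374]
0.044213276476555825 89.424100443134
psi 2.212212204434575
rows 30 end [ 0.5751 -0.1318  0.1054] 1.0522
-0.23,-0.2,0,0,0,0.04, -0.23,-0.21,0,0,0,0.04, -0.22,-0.21,0,0,0,0.04, -0.22,-0.22,0,0,0,0.03, -0.2,-0.23,0,0,0,0.04, -0.2,-0.23,0,0,0,0.04, -0.19,-0.24,0,0,0,0.04, -0.18,-0.25,0,0,0,0.04, -0.18,-0.25,0,0,0,0.04, -0.16,-0.25,0,0,0,0.04, -0.16,-0.26,0,0,0,0.04, -0.15,-0.26,0,0,0,0.03, -0.14,-0.27,0,0,0,0.04, -0.13,-0.27,0,0,0,0.04, -0.13,-0.28,0,0,0,0.04, -0.11,-0.27,0,0,0,0.04, -0.11,-0.28,0,0,0,0.04, -0.1,-0.29,0,0,0,0.04, -0.09,-0.28,0,0,0,0.04, -0.08,-0.29,0,0,0,0.03, -0.07,-0.29,0,0,0,0.04, -0.06,-0.29,0,0,0,0.04, -0.05,-0.29,0,0,0,0.04, -0.04,-0.3,0,0,0,0.04, -0.03,-0.29,0,0,0,0.04, -0.03,-0.3,0,0,0,0.04, -0.02,-0.29,0,0,0,0.04, 0,-0.3,0,0,0,0.03, 0,-0.29,0,0,0,0.04, 0.02,-0.29,0,0,0,0.04
```

Call:
arm_command(increments=[-0.23,-0.2,0,0,0,0.04,-0.23,-0.21,0,0,0,0.04,-0.22,-0.21,0,0,0,0.04,-0.22,-0.22,0,0,0,0.03,-0.2,-0.23,0,0,0,0.04,-0.2,-0.23,0,0,0,0.04,-0.19,-0.24,0,0,0,0.04,-0.18,-0.25,0,0,0,0.04,-0.18,-0.25,0,0,0,0.04,-0.16,-0.25,0,0,0,0.04,-0.16,-0.26,0,0,0,0.04,-0.15,-0.26,0,0,0,0.03,-0.14,-0.27,0,0,0,0.04,-0.13,-0.27,0,0,0,0.04,-0.13,-0.28,0,0,0,0.04])

```text
time: 9.95
eef_pos: [0.5785, -0.0865, 0.1055]
tool_rot: [0.001, -0.031, 1.0, 0.002]
contact_force: [2.6, 7.3, 2.8]
width: 0.2
grasp_force: 26.1
```

```bash
python3 - <<'E'
from h import *
o=ctrl.get_obs(); print(o['eef_pos'],o['joint_pos'],o['width']*85,o['grasp_force'],o['contact_force'])
p=np.array(o['eef_pos']); axx=np.array([.539,-.1105]); d=p[:2]-axx
print(np.hypot(*d),np.degrees(np.arctan2(d[1],d[0])))
for n in ('scene','side'):
    s=ctrl.snapshot(n); save(s,n+'3')
    for k,z in (('dial_post',.085),):
        for d in ctrl.mark_of(s,k)[:1]: print(n,k,round(d['score'],2),np.round(d['centre']),np.round(ray(s,d['centre'],z),4))
E
```

```text
[ 0.5784704  -0.08651878  0.10548352] [-0.5227645   0.69576076  0.8442756   1.91211261 -0.69716607  0.85336435
  2.32373297] 16.994914581974864 26.113043298537377 [2.64870222 7.33830153 2.78003038]
0.046184539092222296 31.281812406969582
scene dial_post 0.61 [261. 332.] [ 0.5653 -0.0935  0.085 ]
side dial_post 0.93 [268. 333.] [ 0.5685 -0.0908  0.085 ]
```

Call:
arm_command(increments=[-0.11,-0.27,0,0,0,0.04,-0.11,-0.28,0,0,0,0.04,-0.1,-0.29,0,0,0,0.04,-0.09,-0.28,0,0,0,0.04,-0.08,-0.29,0,0,0,0.03,-0.07,-0.29,0,0,0,0.04,-0.06,-0.29,0,0,0,0.04,-0.05,-0.29,0,0,0,0.04,-0.04,-0.3,0,0,0,0.04,-0.03,-0.29,0,0,0,0.04,-0.03,-0.3,0,0,0,0.04,0,0,0,0,0,0])

```text
time: 11.35
eef_pos: [0.5847, -0.1179, 0.1057]
tool_rot: [0.004, 0.183, 0.983, 0.003]
contact_force: [10.8, 7.8, -2.5]
width: 0.197
grasp_force: 25.2
```

```bash
python3 - <<'E'
from h import *
o=ctrl.get_obs(); print(o['eef_pos'],o['width']*85,o['grasp_force'],o['contact_force'])
p=np.array(o['eef_pos']); axx=np.array([.539,-.1105]); d=p[:2]-axx
print(np.hypot(*d),np.degrees(np.arctan2(d[1],d[0])))
w,x,y,z=o['tool_rot']; Rt=R.from_quat([x,y,z,w]).as_matrix(); print(np.round(Rt,2))
E
```

```text
[ 0.58466941 -0.11785431  0.10568044] 16.726405219258332 25.246444879085175 [10.78667025  7.75676463 -2.47076736]
0.04625776925391919 -9.14800566030726
[[-0.93  0.36  0.01]
 [ 0.36  0.93  0.  ]
 [-0.01  0.01 -1.  ]]
```

Call:
arm_command(increments=[0,-0.3,0,0,0,0.05,0.05,-0.3,0,0,0,0.05,0.1,-0.3,0,0,0,0.05,0.1,-0.3,0,0,0,0.05,0,0,0,0,0,0])

```text
time: 11.85
eef_pos: [0.5775, -0.133, 0.106]
tool_rot: [0.006, 0.281, 0.96, -0.001]
contact_force: [14.0, -5.9, -8.8]
width: 0.196
grasp_force: 24.7
```

```bash
python3 - <<'E'
from h import *
o=ctrl.get_obs(); print(o['eef_pos'],o['width']*85,o['grasp_force'],o['contact_force'])
p=np.array(o['eef_pos']); axx=np.array([.539,-.1105]); d=p[:2]-axx
print(np.hypot(*d),np.degrees(np.arctan2(d[1],d[0])))
for n in ('scene','side'):
    s=ctrl.snapshot(n); save(s,n+'4')
    for k,z in (('dial_post',.085),):
        for d in ctrl.mark_of(s,k)[:1]: print(n,k,round(d['score'],2),np.round(d['centre']),np.round(ray(s,d['centre'],z),4))
E
```

```text
[ 0.57753935 -0.13299976  0.10595646] 16.627229501538793 24.691780123393983 [14.03867332 -5.89880517 -8.82330424]
0.04462645522757889 -30.276925636498177
scene dial_post 0.67 [266. 348.] [ 0.5808 -0.1229  0.085 ]
side dial_post 0.6 [280. 340.] [ 0.5672 -0.1349  0.085 ]
```

The post is at −30°, and step 6 should be at −29.4°. I'll release, lift and check.

Call:
arm_command(increments=[0,0,0,0,0,0,0,0,0,0,0,0,0,0,0,0,0,0,0,0,-1,0,0,0,0,0,-4,0,0,0,2,0,-5,0,0,0,3,0,-4,0,0,0,3,0,-4,0,0,0,0,0,0,0,0,0], fingers=6)

```text
time: 12.95
eef_pos: [0.5065, -0.0863, 0.2851]
tool_rot: [0.002, 0.278, 0.96, 0.003]
contact_force: [0.9, 0.6, -0.8]
width: 0.702
grasp_force: 0.0
```

```bash
python3 - <<'E'
from h import *
o=ctrl.get_obs(); print(o['eef_pos'],o['joint_pos'],o['width']*85,o['contact_force'])
Z=dict(dial_axis=.063,dial_post=.085,stud_round_top=.061,stud_square_top=.061,probe=.062,probe_tip=.0165,rest=0,cylinder_250=0,bottle_amber=0,beaker_100=0,weight_case=0)
for n in ('scene','side','wrist'):
    s=ctrl.snapshot(n); save(s,n+'5')
    for k,z in Z.items():
        for d in ctrl.mark_of(s,k)[:1]: print(n,k,round(d['score'],2),np.round(d['centre']),np.round(ray(s,d['centre'],z),4))
E
```

```text
[ 0.50645404 -0.08634572  0.28511364] [-0.93228914  0.45017272  1.35357021  1.95423079 -0.49548555  1.13142236
  1.62931008] 59.680941616746395 [ 0.89267644  0.64863011 -0.75868093]
scene dial_axis 0.86 [285. 328.] [ 0.5349 -0.1204  0.063 ]
scene dial_post 0.77 [269. 349.] [ 0.5768 -0.1293  0.085 ]
scene stud_round_top 0.6 [309. 316.] [ 0.4852 -0.1494  0.061 ]
scene stud_square_top 0.82 [326. 316.] [ 0.4636 -0.1779  0.061 ]
scene probe_tip 0.59 [341. 460.] [ 0.6661 -0.3388  0.0165]
scene rest 0.62 [375. 420.] [ 0.5693 -0.3355  0.    ]
scene cylinder_250 0.62 [243. 319.] [0.6254 0.0186 0.    ]
scene bottle_amber 0.73 [284. 409.] [ 0.6991 -0.1827  0.    ]
scene beaker_100 0.76 [259. 362.] [ 0.6673 -0.074   0.    ]
scene weight_case 0.88 [265. 227.] [0.4333 0.0856 0.    ]
side dial_axis 0.86 [280. 324.] [ 0.5455 -0.0991  0.063 ]
side dial_post 0.85 [280. 340.] [ 0.5679 -0.1331  0.085 ]
side stud_round_top 0.54 [286. 275.] [ 0.4383 -0.0808  0.061 ]
side stud_square_top 0.71 [286. 275.] [ 0.4393 -0.0835  0.061 ]
side probe 0.92 [354. 384.] [ 0.5807 -0.3315  0.062 ]
side probe_tip 0.71 [358. 426.] [ 0.6763 -0.3347  0.0165]
side rest 0.68 [372. 378.] [ 0.5779 -0.3238  0.    ]
side cylinder_250 0.6 [264. 258.] [0.4384 0.0752 0.    ]
side beaker_100 0.62 [285. 373.] [ 0.6721 -0.0855  0.    ]
side weight_case 0.85 [264. 259.] [0.4398 0.0747 0.    ]
wrist dial_axis 0.57 [252. 312.] [ 0.537  -0.1094  0.063 ]
wrist dial_post 0.57 [309. 317.] [ 0.5759 -0.1297  0.085 ]
wrist stud_round_top 0.8 [143. 265.] [ 0.4389 -0.0915  0.061 ]
wrist probe_tip 0.5 [224. 198.] [ 0.4655 -0.1958  0.0165]
wrist rest 0.88 [358. 164.] [ 0.569  -0.3278 -0.    ]
wrist cylinder_250 0.6 [243. 464.] [0.6298 0.0163 0.    ]
wrist bottle_amber 0.93 [380. 335.] [ 0.696  -0.1802  0.    ]
wrist beaker_100 0.68 [316. 405.] [ 0.6689 -0.0748  0.    ]
wrist weight_case 0.77 [ 32. 436.] [0.44   0.0837 0.    ]
```

View pics/wrist5.png

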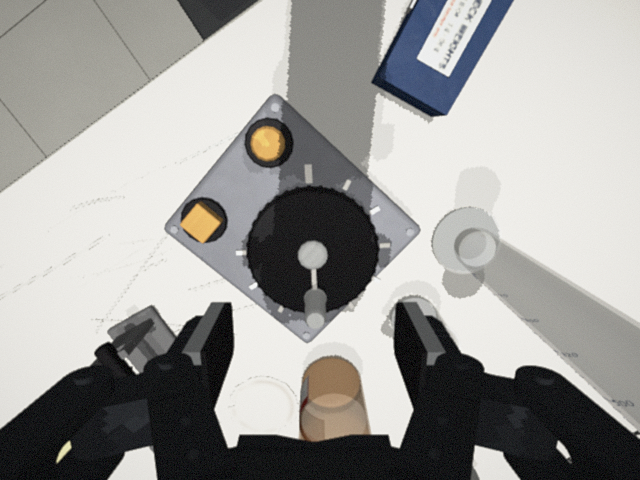

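The dial line now points directly opposite the long tick (hub at col 312, row 254; post at 315, 318), so step 6 is set. Nothing else has moved. Next I'll hover over the probe with the fingers across the handle.

```bash
python3 - <<'E'
from h import *
rows([(.565,-.333,.27,-1.571,19)])
E
```

```text
rows 19 end [ 0.5649 -0.3334  0.2703] -1.5681
-1,-0.9,0.1,0,0,0.14, -1.1,-0.8,0.1,0,0,0.14, -1.2,-0.6,0.1,0,0,0.13, -1.2,-0.5,0.1,0,0,0.14, -1.3,-0.3,0,0,0,0.13, -1.3,-0.1,0.1,0,0,0.14, -1.3,0.1,0,0,0,0.13, -1.3,0.2,0.1,0,0,0.14, -1.2,0.4,0,0,0,0.13, -1.2,0.6,0.1,0,0,0.14, -1.1,0.7,0,0,0,0.13, -1,0.9,0.1,0,0,0.14, -0.9,1,0,0,0,0.13, -0.7,1.1,0.1,0,0,0.14, -0.6,1.2,0,0,0,0.13, -0.4,1.3,0.1,0,0,0.14, -0.2,1.3,0,0,0,0.13, 0,1.3,0.1,0,0,0.14, 0.1,1.3,0,0,0,0.13
```

Call:
arm_command(increments=[-1,-0.9,0.1,0,0,0.14,-1.1,-0.8,0.1,0,0,0.14,-1.2,-0.6,0.1,0,0,0.13,-1.2,-0.5,0.1,0,0,0.14,-1.3,-0.3,0,0,0,0.13,-1.3,-0.1,0.1,0,0,0.14,-1.3,0.1,0,0,0,0.13,-1.3,0.2,0.1,0,0,0.14,-1.2,0.4,0,0,0,0.13,-1.2,0.6,0.1,0,0,0.14,-1.1,0.7,0,0,0,0.13,-1,0.9,0.1,0,0,0.14,-0.9,1,0,0,0,0.13,-0.7,1.1,0.1,0,0,0.14,-0.6,1.2,0,0,0,0.13,-0.4,1.3,0.1,0,0,0.14,-0.2,1.3,0,0,0,0.13,0,1.3,0.1,0,0,0.14,0.1,1.3,0,0,0,0.13,0,0,0,0,0,0])

```text
time: 16.75
eef_pos: [0.5644, -0.3349, 0.27]
tool_rot: [0.001, 1.0, 0.0, -0.001]
contact_force: [-0.3, -0.2, 0.4]
width: 0.703
grasp_force: 0.0
```

```bash
python3 - <<'E'
from h import *
o=ctrl.get_obs(); print(o['eef_pos'],o['joint_pos'],o['contact_force'])
Z=dict(probe=.062,probe_tip=.0165,rest=0,stud_square_top=.061)
s=ctrl.snapshot('wrist'); save(s,'wrist6')
for k,z in Z.items():
    for d in ctrl.mark_of(s,k)[:1]: print(k,round(d['score'],2),np.round(d['centre']),np.round(ray(s,d['centre'],z),4))
E
```

```text
[ 0.56442124 -0.33488631  0.26995867] [-0.33122711  0.97912771  1.50758845  1.62382038 -0.97969221  1.48802485
 -0.32170864] [-0.26077895 -0.15481929  0.44474255]
probe 0.77 [206. 305.] [ 0.5726 -0.328   0.062 ]
rest 0.66 [191. 306.] [ 0.575 -0.328  0.   ]
stud_square_top 0.81 [323. 135.] [ 0.4671 -0.1764  0.061 ]
```

View pics/wrist6.png

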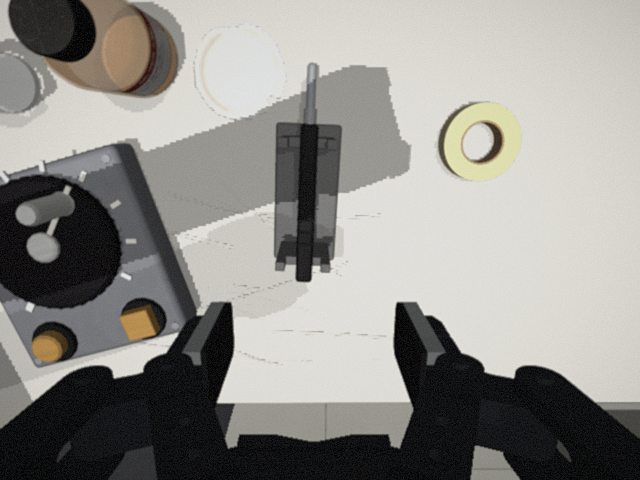

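The handle runs from its near end (col 304, row 282) to its far end (310, 125), with the bent shank at (313, 66).

```bash
python3 - <<'E'
from h import *
s=ctrl.snapshot('wrist')
a=ray(s,(280,304),.069); b=ray(s,(125,310),.069); print(a,b,np.hypot(*(b-a)[:2]),'yaw',np.degrees(np.arctan2(*(b-a)[1::-1])),'mid',(a+b)/2)
c=ray(s,(66,313),.066); print('shank end',c)
print(ray(s,(129,275),.008),ray(s,(129,342),.008))
g=s['img'][:,:,:3].mean(2)
for r in (150,180,210,235):
    cols=np.where(g[r,285:330]<30)[0]+285; print(r,cols.min(),cols.max(),np.round(ray(s,(r,(cols.min()+cols.max())/2),.067)[:2],4))
E
```

```text
[ 0.51156479 -0.32480433  0.069     ] [ 0.63717699 -0.32961059  0.069     ] 0.12570411158499953 yaw -2.19121962648284 mid [ 0.57437089 -0.32720746  0.069     ]
shank end [ 0.67886037 -0.33170784  0.066     ]
[ 0.63347664 -0.29749772  0.008     ] [ 0.63374264 -0.35802557  0.008     ]
150 304 320 [ 0.6186 -0.3312]
180 303 319 [ 0.5954 -0.3305]
210 303 317 [ 0.5713 -0.3297]
235 302 316 [ 0.5504 -0.3289]
```

Call:
arm_command(increments=[0.5,-0.3,2,0,0,0.04,0.5,-0.3,3,0,0,0,0,0,3,0,0,0,0,0,3,0,0,0,0,0,0,0,0,0])

```text
time: 17.55
eef_pos: [0.574, -0.3253, 0.1565]
tool_rot: [-0.002, 1.0, -0.018, -0.003]
contact_force: [-0.7, 0.7, -0.4]
width: 0.699
grasp_force: 0.0
```

```bash
python3 - <<'E'
from h import *
o=ctrl.get_obs(); print(o['eef_pos'],o['tool_rot'],o['joint_pos'],o['contact_force'])
E
```

```text
[ 0.57403177 -0.32528938  0.15648949] [-0.00195067  0.99983568 -0.0178482  -0.00250006] [-0.32007107  1.09470996  1.3956184   1.70062648 -1.10638319  1.36143076
 -0.31983159] [-0.65437381  0.67378896 -0.41026771]
```

Call:
arm_command(increments=[0,0.2,2.5,0,0,0,0,0.2,2.5,0,0,0,0,0,2,0,0,0,0,0,1.5,0,0,0,0,0,0.5,0,0,0,0,0,0,0,0,0])

```text
time: 18.15
eef_pos: [0.5746, -0.3315, 0.0698]
tool_rot: [-0.0, 1.0, -0.019, -0.0]
contact_force: [-0.3, -0.5, 1.8]
width: 0.7
grasp_force: 0.0
```

```bash
python3 - <<'E'
from h import *
o=ctrl.get_obs(); print(o['eef_pos'],o['tool_rot'],o['joint_pos'],o['contact_force'])
E
```

```text
[ 0.57462915 -0.33153397  0.06978002] [-1.28735319e-04  9.99826097e-01 -1.86445050e-02 -3.76487120e-04] [-0.28161241  1.17790661  1.28951235  1.72860883 -1.20641033  1.25244315
 -0.27674819] [-0.27228493 -0.4565466   1.81504397]
```

Call:
arm_command(increments=[0,-0.2,0.3,0,0,0,0,0,0,0,0,0,0,0,0,0,0,0,0,0,0,0,0,0,0,0,0,0,0,0,0,0,0,0,0,0,0,0,0,0,0,0], fingers=0.4, squeeze=80)

```text
time: 18.85
eef_pos: [0.5753, -0.3297, 0.0682]
tool_rot: [0.0, 1.0, -0.019, 0.001]
contact_force: [-0.5, 1.3, 5.8]
width: 0.145
grasp_force: 78.6
```

Call:
arm_command(increments=[0,0,-2,0,0,0,0,0,-3,0,0,0,0,0,-3,0,0,0,0,0,-2,0,0,0,0,0,0,0,0,0])

```text
time: 19.35
eef_pos: [0.5757, -0.3306, 0.1709]
tool_rot: [0.001, 1.0, -0.019, 0.002]
contact_force: [-0.1, 0.3, -0.3]
width: 0.144
grasp_force: 78.0
```

```bash
python3 - <<'E'
from h import *
o=ctrl.get_obs(); print(o['eef_pos'],o['tool_rot'],o['joint_pos'],o['contact_force'],o['width']*85,o['grasp_force'])
rows([(.56,-.31,.22,-1.6,3),(.44,-.205,.22,0,16)])
E
```

```text
[ 0.57566305 -0.33064148  0.17090354] [ 0.00123019  0.99982299 -0.01865932  0.00207375] [-0.31570975  1.07219854  1.40079778  1.68967091 -1.08812199  1.36149495
 -0.32801551] [-0.14485576  0.30067561 -0.28508775] 12.262761154532058 78.00072312355042
rows 19 end [ 0.4401 -0.2053  0.2199] 0.0019
-0.5,-0.7,-1.6,0,0,0, -0.6,-0.7,-1.7,0,0,0, -0.5,-0.6,-1.6,0,0,-0.01, -0.8,-0.6,0,0,0,-0.1, -0.7,-0.7,0,0,0,-0.1, -0.6,-0.8,0,0,0,-0.1, -0.5,-0.8,0,0,0,-0.1, -0.5,-0.9,0,0,0,-0.1, -0.4,-0.9,0,0,0,-0.1, -0.3,-1,0,0,0,-0.1, -0.2,-1,0,0,0,-0.1, -0.1,-1,0,0,0,-0.1, 0,-1,0,0,0,-0.1, 0.1,-1,0,0,0,-0.1, 0.2,-1,0,0,0,-0.1, 0.3,-0.9,0,0,0,-0.1, 0.5,-0.9,0,0,0,-0.1, 0.5,-0.8,0,0,0,-0.1, 0.6,-0.8,0,0,0,-0.1
```

Call:
arm_command(increments=[-0.5,-0.7,-1.6,0,0,0,-0.6,-0.7,-1.7,0,0,0,-0.5,-0.6,-1.6,0,0,-0.01,-0.8,-0.6,0,0,0,-0.1,-0.7,-0.7,0,0,0,-0.1,-0.6,-0.8,0,0,0,-0.1,-0.5,-0.8,0,0,0,-0.1,-0.5,-0.9,0,0,0,-0.1,-0.4,-0.9,0,0,0,-0.1,-0.3,-1,0,0,0,-0.1])

```text
time: 20.35
eef_pos: [0.5058, -0.2628, 0.217]
tool_rot: [-0.0, 0.943, 0.332, 0.0]
contact_force: [0.1, -0.2, 0.2]
width: 0.142
grasp_force: 78.0
```

```bash
python3 - <<'E'
from h import *
o=ctrl.get_obs(); print(o['eef_pos'],o['joint_pos'])
E
```

```text
[ 0.50582799 -0.26282694  0.21697531] [-0.49915816  0.83839696  1.42128116  1.8907397  -0.88688176  1.25015489
  0.32571767]
```

Call:
arm_command(increments=[-0.2,-1,0,0,0,-0.1,-0.1,-1,0,0,0,-0.1,0,-1,0,0,0,-0.1,0.1,-1,0,0,0,-0.1,0.2,-1,0,0,0,-0.1,0.3,-0.9,0,0,0,-0.1,0.5,-0.9,0,0,0,-0.1,0.5,-0.8,0,0,0,-0.1,0.6,-0.8,0,0,0,-0.1,0,0,0,0,0,0])

```text
time: 21.35
eef_pos: [0.4383, -0.203, 0.2166]
tool_rot: [-0.001, 0.706, 0.708, 0.001]
contact_force: [0.5, -0.1, -0.5]
width: 0.145
grasp_force: 78.0
```

```bash
python3 - <<'E'
from h import *
o=ctrl.get_obs(); print(o['eef_pos'],o['joint_pos'])
w,x,y,z=o['tool_rot']; Rt=R.from_quat([x,y,z,w]).as_matrix(); print(np.round(Rt,3))
tip=np.array(o['eef_pos'])+Rt@[.1037,0,.0517]; print('pred tip',tip)
for n in ('wrist','scene','side'):
    s=ctrl.snapshot(n); save(s,n+'7')
    for k,z in (('probe_tip',tip[2]),('stud_round_top',.061),('stud_square_top',.061),('probe',tip[2]+.0455)):
        for d in ctrl.mark_of(s,k)[:1]: print(n,k,round(d['score'],2),np.round(d['centre']),np.round(ray(s,d['centre'],z),4))
    print(proj(s,tip),proj(s,[.44,-.0915,.061]))
E
```

```text
[ 0.43828641 -0.20299468  0.21663273] [-0.67390085  0.5709405   1.38357918  2.0898155  -0.66473902  1.04406388
  1.05455979]
[[-0.003  1.     0.001]
 [ 1.     0.003  0.003]
 [ 0.003  0.001 -1.   ]]
pred tip [ 0.43801343 -0.09914205  0.16524075]
wrist stud_round_top 0.66 [ 57. 312.] [ 0.4383 -0.0911  0.061 ]
wrist stud_square_top 0.96 [194. 349.] [ 0.4636 -0.1769  0.061 ]
wrist probe 0.96 [350. 313.] [ 0.4391 -0.2071  0.2107]
[ 36.43855143 310.47712797] [ 57.83782978 314.5754011 ]
scene probe_tip 0.69 [268. 278.] [ 0.4392 -0.1057  0.1652]
scene stud_round_top 0.57 [305. 274.] [ 0.431  -0.0963  0.061 ]
scene stud_square_top 0.54 [328. 314.] [ 0.4586 -0.1786  0.061 ]
scene probe 0.62 [294. 313.] [ 0.4326 -0.2086  0.2107]
[266.40073617 274.87555678] [300.86154454 276.50671963]
side probe_tip 0.59 [254. 277.] [ 0.4405 -0.1043  0.1652]
side stud_round_top 0.5 [313. 402.] [ 0.6619 -0.2454  0.061 ]
side stud_square_top 0.45 [310. 299.] [ 0.4652 -0.1673  0.061 ]
side probe 0.56 [267. 290.] [ 0.4372 -0.2047  0.2107]
[252.61898092 275.20946606] [288.51391854 276.73725816]
```

View pics/wrist7.png

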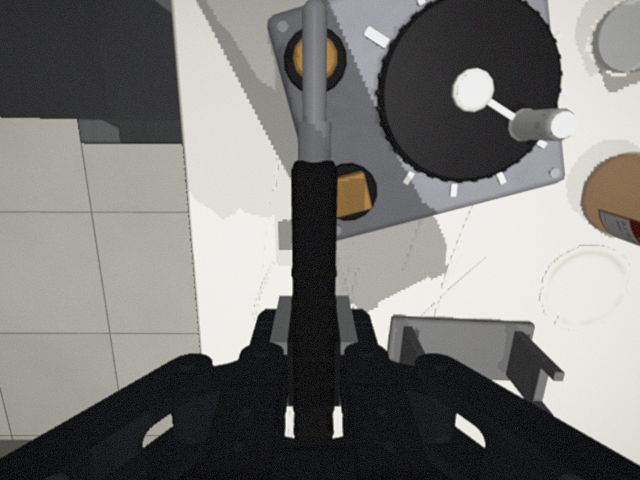

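The probe is held straight, with the shank over the round stud (col 315, row 55). I'll move down to just above the stud.

Call:
arm_command(increments=[0.5,0.2,2.5,0,0,0,0.4,0,3,0,0,0,0,0,2.5,0,0,0,0,0,1.7,0,0,0,0,0,0,0,0,0,0,0,0,0,0,0])

```text
time: 22.7
eef_pos: [0.4414, -0.1957, 0.1197]
tool_rot: [0.0, 0.707, 0.708, -0.0]
contact_force: [-0.8, 0.2, -0.4]
width: 0.146
grasp_force: 78.1
```

```bash
python3 - <<'E'
from h import *
o=ctrl.get_obs(); print(o['eef_pos'],o['joint_pos'],o['contact_force'])
w,x,y,z=o['tool_rot']; Rt=R.from_quat([x,y,z,w]).as_matrix()
tip=np.array(o['eef_pos'])+Rt@[.1037,0,.0517]; print('pred tip',tip)
ims=[]
for n in ('scene','side'):
    s=ctrl.snapshot(n)
    for k,z in (('probe_tip',tip[2]),('stud_round_top',.061)):
        for d in ctrl.mark_of(s,k)[:1]: print(n,k,round(d['score'],2),np.round(d['centre']),np.round(ray(s,d['centre'],z),4))
    r,c=proj(s,tip).astype(int); print(r,c); ims.append(cv2.resize(s['img'][r-40:r+40,c-35:c+60,::-1],(380,320),interpolation=cv2.INTER_CUBIC))
cv2.imwrite('pics/p8.png',np.hstack(ims))
E
```

```text
[ 0.44137464 -0.19565255  0.11972858] [-0.53082384  0.68419497  1.16321482  2.15620422 -0.85189542  0.87975528
  1.16237025] [-0.79104439  0.23463955 -0.35420193]
pred tip [ 0.44122521 -0.09197911  0.06797556]
scene probe_tip 0.87 [300. 277.] [ 0.4394 -0.0951  0.068 ]
scene stud_round_top 0.6 [307. 271.] [ 0.4251 -0.0961  0.061 ]
298 277
side probe_tip 0.54 [284. 277.] [ 0.4419 -0.0861  0.068 ]
side stud_round_top 0.39 [311. 316.] [ 0.4976 -0.1826  0.061 ]
286 277
```

View pics/p8.png

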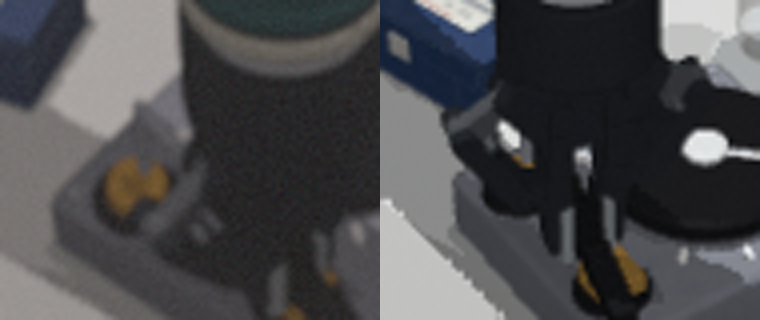

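The tip is over the round stud (left crop, around 150,175). Pressing now.

Call:
arm_command(increments=[0,0,0.4,0,0,0,0,0,0.4,0,0,0,0,0,0.3,0,0,0,0,0,0.1,0,0,0,0,0,0,0,0,0,0,0,0,0,0,0])

```text
time: 23.6
eef_pos: [0.4414, -0.1953, 0.1074]
tool_rot: [0.0, 0.706, 0.708, 0.0]
contact_force: [-0.1, -1.5, 2.4]
width: 0.14
grasp_force: 78.5
```

Call:
arm_command(increments=[0,0,0.2,0,0,0,0,0,0,0,0,0,0,0,0,0,0,0])

```text
time: 23.9
eef_pos: [0.4415, -0.1953, 0.1054]
tool_rot: [0.0, 0.706, 0.708, 0.0]
contact_force: [-0.1, -0.6, 3.7]
width: 0.144
grasp_force: 78.6
```

```bash
python3 - <<'E'
from h import *
for i in range(4):
    o=ctrl.get_obs(); print(o['eef_pos'][2],np.round(o['contact_force'],2)); ctrl.snapshot('scene')
E
```

```text
0.10544383962491602 [-0.13 -0.58  3.71]
0.1054413893639042 [ 0.91 -1.77  3.06]
0.10545338840912027 [ 0.3  -1.04  2.93]
0.1054277389163301 [-0.11 -0.82  3.47]
```

Force is 3.3–3.7 N, which puts the stud about 5 mm down. Moving on to the square stud.

Call:
arm_command(increments=[0,0,-2,0,0,0,0,0,-2.5,0,0,0,-2.6,0.7,0,0,0,0,-3,0.9,0,0,0,0,-3,0.8,0,0,0,0,0,0,1.5,0,0,0,0,0,1.5,0,0,0,0,0,0,0,0,0,0,0,0,0,0,0])

```text
time: 25.0
eef_pos: [0.465, -0.28, 0.1196]
tool_rot: [-0.001, 0.706, 0.708, -0.0]
contact_force: [0.0, -0.8, -1.2]
width: 0.149
grasp_force: 78.1
```

```bash
python3 - <<'E'
from h import *
o=ctrl.get_obs(); print(o['eef_pos'],o['joint_pos'],o['contact_force'])
w,x,y,z=o['tool_rot']; Rt=R.from_quat([x,y,z,w]).as_matrix()
tip=np.array(o['eef_pos'])+Rt@[.1037,0,.0517]; print('pred tip',tip)
ims=[]
for n in ('scene','side'):
    s=ctrl.snapshot(n)
    for k,z in (('probe_tip',tip[2]),('stud_square_top',.061),('dial_post',.085)):
        for d in ctrl.mark_of(s,k)[:1]: print(n,k,round(d['score'],2),np.round(d['centre']),np.round(ray(s,d['centre'],z),4))
    r,c=proj(s,tip).astype(int); print(r,c); ims.append(cv2.resize(s['img'][r-40:r+40,c-45:c+50,::-1],(380,320),interpolation=cv2.INTER_CUBIC))
cv2.imwrite('pics/p9.png',np.hstack(ims))
E
```

```text
[ 0.4649721  -0.27995019  0.1195687 ] [-0.31829057  0.74853144  1.10332368  2.0135886  -0.85125525  0.94014985
  1.24589005] [ 0.03457685 -0.80285606 -1.17588304]
pred tip [ 0.46460087 -0.17618928  0.06799239]
scene probe_tip 0.69 [326. 311.] [ 0.4545 -0.1754  0.068 ]
scene stud_square_top 0.76 [326. 313.] [ 0.4595 -0.1732  0.061 ]
scene dial_post 0.92 [272. 346.] [ 0.5684 -0.1312  0.085 ]
322 316
side probe_tip 0.77 [310. 299.] [ 0.4634 -0.1758  0.068 ]
side stud_square_top 0.52 [309. 300.] [ 0.4677 -0.1654  0.061 ]
side dial_post 0.67 [279. 338.] [ 0.5643 -0.1295  0.085 ]
309 299
```

View pics/p9.png

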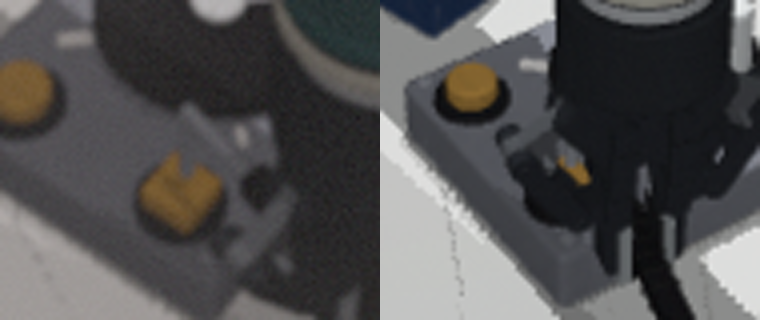

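The tip is over the square stud (left crop, about 185,175) and the round stud is up again. Pressing.

Call:
arm_command(increments=[0,0,0.4,0,0,0,0,0,0.4,0,0,0,0,0,0.3,0,0,0,0,0,0.3,0,0,0,0,0,0,0,0,0,0,0,0,0,0,0,0,0,0,0,0,0])

```text
time: 26.1
eef_pos: [0.4656, -0.2813, 0.1065]
tool_rot: [0.0, 0.706, 0.708, 0.0]
contact_force: [-0.2, -0.8, 2.2]
width: 0.144
grasp_force: 78.5
```

```bash
python3 - <<'E'
from h import *
for i in range(4):
    o=ctrl.get_obs(); print(o['eef_pos'][2],np.round(o['contact_force'],2)); ctrl.snapshot('scene')
E
```

```text
0.10652927995537556 [-0.21 -0.84  2.21]
0.10655002897930983 [ 0.54 -0.92  2.18]
0.10653713956182428 [-0.42 -1.68  1.55]
0.10650475635489295 [ 0.04 -1.63  2.1 ]
```

Force is a bit low, so I'll press further.

Call:
arm_command(increments=[0,0,0.2,0,0,0,0,0,0.1,0,0,0,0,0,0,0,0,0,0,0,0,0,0,0])

```text
time: 26.7
eef_pos: [0.4656, -0.2814, 0.1035]
tool_rot: [0.0, 0.707, 0.708, -0.0]
contact_force: [0.5, -2.4, 3.1]
width: 0.146
grasp_force: 78.7
```

```bash
python3 - <<'E'
from h import *
for i in range(4):
    o=ctrl.get_obs(); print(o['eef_pos'][2],np.round(o['contact_force'],2)); s=ctrl.snapshot('wrist')
w,x,y,z=o['tool_rot']; Rt=R.from_quat([x,y,z,w]).as_matrix(); print(Rt.round(3))
E
```

```text
0.10345551491343927 [ 0.53 -2.35  3.08]
0.10346828990583067 [ 0.78 -1.57  3.1 ]
0.10346163163002427 [-0.1  -2.39  2.81]
0.10345917476677217 [ 0.46 -1.99  3.78]
[[-0.002  1.     0.   ]
 [ 1.     0.002 -0.   ]
 [-0.     0.    -1.   ]]
```

Call:
arm_command(increments=[0,0,-3,0,0,0,0,0,-4.5,0,0,0,0,0,-4.2,0,0,0,0,0,0,0,0,0])

```text
time: 27.3
eef_pos: [0.4671, -0.2824, 0.2243]
tool_rot: [0.003, 0.706, 0.708, 0.001]
contact_force: [0.4, -0.7, -0.6]
width: 0.145
grasp_force: 78.2
```

```bash
python3 - <<'E'
from h import *
o=ctrl.get_obs(); print(o['eef_pos'],o['joint_pos'])
rows([(.53,-.29,.22,-1.05,11),(.575,-.33,.22,-1.608,6)])
E
```

```text
[ 0.46711353 -0.28238676  0.22427573] [-0.43335581  0.62701795  1.27638152  1.94425768 -0.68663304  1.09494253
  1.13682471]
rows 17 end [ 0.5749 -0.3297  0.2203] -1.6075
-0.1,0.6,0,0,0,0.1, 0,0.6,0,0,0,0.1, 0,0.6,0,0,0,0.09, 0.1,0.6,0.1,0,0,0.1, 0.2,0.5,0,0,0,0.09, 0.2,0.5,0.1,0,0,0.1, 0.2,0.5,0,0,0,0.09, 0.3,0.5,0.1,0,0,0.1, 0.4,0.5,0,0,0,0.09, 0.4,0.4,0.1,0,0,0.1, 0.4,0.4,0,0,0,0.09, 0.3,0.9,0,0,0,0.09, 0.4,0.9,0,0,0,0.09, 0.5,0.9,0,0,0,0.1, 0.6,0.8,0,0,0,0.09, 0.6,0.8,0,0,0,0.1, 0.7,0.7,0,0,0,0.09
```

Call:
arm_command(increments=[-0.1,0.6,0,0,0,0.1,0,0.6,0,0,0,0.1,0,0.6,0,0,0,0.09,0.1,0.6,0.1,0,0,0.1,0.2,0.5,0,0,0,0.09,0.2,0.5,0.1,0,0,0.1,0.2,0.5,0,0,0,0.09,0.3,0.5,0.1,0,0,0.1,0.4,0.5,0,0,0,0.09,0.4,0.4,0.1,0,0,0.1,0.4,0.4,0,0,0,0.09,0.3,0.9,0,0,0,0.09,0.4,0.9,0,0,0,0.09,0.5,0.9,0,0,0,0.1,0.6,0.8,0,0,0,0.09,0.6,0.8,0,0,0,0.1,0.7,0.7,0,0,0,0.09,0,0,0,0,0,0])

```text
time: 29.1
eef_pos: [0.5732, -0.3284, 0.2144]
tool_rot: [-0.001, 1.0, -0.019, -0.001]
contact_force: [0.4, -0.0, -0.5]
width: 0.145
grasp_force: 78.2
```

```bash
python3 - <<'E'
from h import *
o=ctrl.get_obs(); print(o['eef_pos'],o['joint_pos'])
rows([(.5753,-.3297,.13,-1.608,4),(.5753,-.3297,.09,-1.608,3)])
E
```

```text
[ 0.57319681 -0.32835931  0.21436811] [-0.32766005  1.02322514  1.43909393  1.66150984 -1.02793435  1.41310035
 -0.35585694]
rows 7 end [ 0.5752 -0.3294  0.0904] -1.6081
0.1,0,2.1,0,0,0, 0,0,2.1,0,0,0, 0.1,0.1,2.1,0,0,0, 0,0,2.1,0,0,0, 0,0,1.3,0,0,0, 0,0,1.4,0,0,0, 0,0,1.3,0,0,0
```

Call:
arm_command(increments=[0.1,0,2.1,0,0,0,0,0,2.1,0,0,0,0.1,0.1,2.1,0,0,0,0,0,2.1,0,0,0,0,0,1.3,0,0,0,0,0,1.2,0,0,0,0,0,1,0,0,0,0,0,0,0,0,0])

```text
time: 29.9
eef_pos: [0.5749, -0.3292, 0.096]
tool_rot: [-0.0, 1.0, -0.019, -0.001]
contact_force: [0.6, 0.5, -0.0]
width: 0.144
grasp_force: 78.2
```

```bash
python3 - <<'E'
from h import *
o=ctrl.get_obs(); print(o['eef_pos'],o['tool_rot'],o['contact_force'])
for n in ('scene','side'):
    s=ctrl.snapshot(n); save(s,n+'10')
    for k,z in (('probe',.084),('probe_tip',.039),('rest',0)):
        for d in ctrl.mark_of(s,k)[:1]: print(n,k,round(d['score'],2),np.round(d['centre']),np.round(ray(s,d['centre'],z),4))
E
```

```text
[ 0.57489213 -0.32923408  0.09604301] [-4.10951697e-04  9.99826974e-01 -1.85845574e-02 -6.83433440e-04] [ 0.55731917  0.53693583 -0.03600414]
scene probe 0.88 [350. 424.] [ 0.5637 -0.331   0.084 ]
scene probe_tip 0.67 [330. 466.] [ 0.6779 -0.3354  0.039 ]
scene rest 0.83 [373. 418.] [ 0.5689 -0.3306  0.    ]
side probe 0.78 [342. 384.] [ 0.5828 -0.3222  0.084 ]
side probe_tip 0.64 [347. 428.] [ 0.6813 -0.3268  0.039 ]
side rest 0.85 [374. 379.] [ 0.5765 -0.3293 -0.    ]
```

Call:
arm_command(increments=[0,0,1,0,0,0,0,0,0.8,0,0,0,0,0,0.5,0,0,0,0,0,0.3,0,0,0,0,0,0,0,0,0,0,0,0,0,0,0])

```text
time: 30.9
eef_pos: [0.5753, -0.3298, 0.0714]
tool_rot: [0.0, 1.0, -0.019, 0.0]
contact_force: [0.6, 0.5, -0.9]
width: 0.146
grasp_force: 78.2
```

Call:
arm_command(increments=[0,0,0.2,0,0,0,0,0,0.1,0,0,0,0,0,0,0,0,0])

```text
time: 31.2
eef_pos: [0.5753, -0.3296, 0.0683]
tool_rot: [-0.0, 1.0, -0.019, 0.0]
contact_force: [-0.3, -0.2, -0.5]
width: 0.148
grasp_force: 78.2
```

Call:
arm_command(increments=[0,0,0.1,0,0,0,0,0,0.1,0,0,0,0,0,0,0,0,0])

```text
time: 31.5
eef_pos: [0.5753, -0.3296, 0.0681]
tool_rot: [-0.0, 1.0, -0.019, 0.0]
contact_force: [-2.8, 3.8, 8.4]
width: 0.143
grasp_force: 79.7
```

Contact with the saddles. Releasing gently, then going straight up.

Call:
arm_command(increments=[0,0,0,0,0,0,0,0,0,0,0,0,0,0,0,0,0,0,0,0,0,0,0,0,0,0,0,0,0,0,0,0,0,0,0,0], fingers=5, squeeze=20)

```text
time: 32.1
eef_pos: [0.5752, -0.3296, 0.0662]
tool_rot: [0.0, 1.0, -0.019, -0.0]
contact_force: [-0.7, -0.2, -0.2]
width: 0.584
grasp_force: 0.0
```

Call:
arm_command(increments=[0,0,-2,0,0,0,0,0,-4,0,0,0,0,0,-4,0,0,0,0,0,-4,0,0,0,0,0,-4,0,0,0,0,0,-2,0,0,0,0,0,0,0,0,0,0,0,0,0,0,0])

```text
time: 32.9
eef_pos: [0.5751, -0.3293, 0.2663]
tool_rot: [-0.001, 1.0, -0.019, 0.0]
contact_force: [-0.4, 0.1, -1.0]
width: 0.585
grasp_force: 0.0
```

```bash
python3 - <<'E'
from h import *
o=ctrl.get_obs(); print(o['eef_pos'],o['joint_pos'],o['contact_force'])
s=ctrl.snapshot('wrist'); s2=ctrl.snapshot('side')
for n,s_ in (('wrist',s),('side',s2)):
    for k,z in (('probe',.062),('probe_tip',.0165),('rest',0),('dial_post',.085),('dial_axis',.063)):
        for d in ctrl.mark_of(s_,k)[:1]: print(n,k,round(d['score'],2),np.round(d['centre']),np.round(ray(s_,d['centre'],z),4))
a=cv2.resize(s['img'],(427,320)); b=cv2.resize(s2['img'][250:390,240:455],(373,243),interpolation=cv2.INTER_CUBIC)
b=cv2.copyMakeBorder(b,0,77,0,0,cv2.BORDER_CONSTANT); cv2.imwrite('pics/p11.png',np.hstack([a,b])[:,:,::-1])
E
```

```text
[ 0.57513626 -0.32929296  0.26632892] [-0.33179689  0.95947607  1.46723686  1.61042673 -0.96093906  1.46401104
 -0.39602602] [-0.36165383  0.08626048 -0.99411168]
wrist probe 0.61 [221. 311.] [ 0.5718 -0.3273  0.062 ]
wrist rest 0.74 [204. 309.] [ 0.5744 -0.325   0.    ]
wrist dial_post 0.6 [232.  52.] [ 0.5765 -0.1293  0.085 ]
wrist dial_axis 0.86 [270.  56.] [ 0.538  -0.1109  0.063 ]
side probe 0.63 [355. 379.] [ 0.5705 -0.3317  0.062 ]
side probe_tip 0.75 [358. 427.] [ 0.6778 -0.3352  0.0165]
side rest 0.75 [376. 378.] [ 0.5741 -0.3311  0.    ]
side dial_post 0.96 [281. 339.] [ 0.5637 -0.1371  0.085 ]
side dial_axis 0.64 [282. 323.] [ 0.5406 -0.1051  0.063 ]
```

View pics/p11.png

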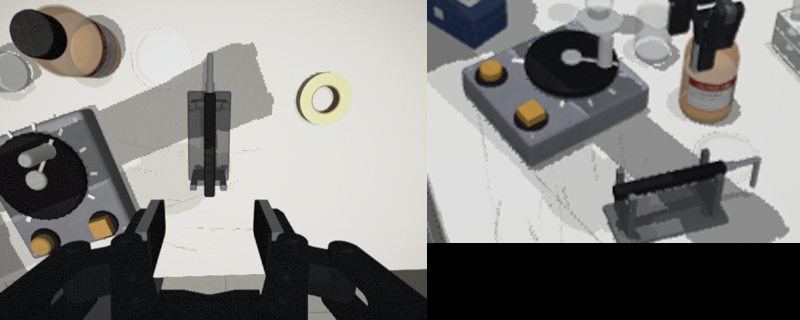

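The probe lies level in both forks with its bent end away from the robot, as at the start. Both studs are up and the dial is at six. Handing in.

```bash
python3 -c "
from cell import ctrl
print(ctrl.job_done())"
```

```text
the job is handed in; nothing more can be done
None
```

I handed the job in at about 33 s of the 69 s allowed, and no verdict came back: the dial is at step six, the round and then the square stud were pressed (each about 4–5 mm down, judged from the contact force), and the probe is back on its rest with its bent end where it was; no bystander was seen to move.

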